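Gauge a tuning plunger through the sprung ring gauge and sort it

TASK

Take the plunger that stands in the white holder and lower it gently, foot first, down through the rings of the gauge, widest at the top, until one ring stops it, and press it down lightly on that ring (about 8 N, never more than 15 N) for half a second. Then lift it out and stand it upright in the cup of that ring's colour. Set it down without dropping it, and leave the other two plungers, the screwdriver and the jar where they are.

Things in the scene. Friction and masses are not known exactly. Their poses are not given: they have to be found in the camera images.
- plunger_a_head (a point): one of three alike upright aluminium plungers; body diameters are 33, 27 and 21 mm, not marked which is which. 130 mm tall: 100 mm body (3 mm bevel at the foot), then a black round grip head 24 mm across, 30 mm tall; 0.1 to 0.3 kg. Point: centre of the grip head, 115 mm above the foot; z up the rod. The one standing in the white holder (it varies) is to be gauged; the other two stand in the rack
- plunger_b_head (a point): one of three alike upright aluminium plungers; body diameters are 33, 27 and 21 mm, not marked which is which. 130 mm tall: 100 mm body (3 mm bevel at the foot), then a black round grip head 24 mm across, 30 mm tall; 0.1 to 0.3 kg. Point: centre of the grip head, 115 mm above the foot; z up the rod. The one standing in the white holder (it varies) is to be gauged; the other two stand in the rack
- plunger_c_head (a point): one of three alike upright aluminium plungers; body diameters are 33, 27 and 21 mm, not marked which is which. 130 mm tall: 100 mm body (3 mm bevel at the foot), then a black round grip head 24 mm across, 30 mm tall; 0.1 to 0.3 kg. Point: centre of the grip head, 115 mm above the foot; z up the rod. The one standing in the white holder (it varies) is to be gauged; the other two stand in the rack
- holder: white square plastic cup fixed to the bench, 56 mm across, 36 mm high, walls and floor 4 mm thick (48 mm square inside), open at the top. Origin: centre of its underside, on the bench. The plunger to gauge starts in it, standing on its floor
- gauge_base: base plate (90 x 120 x 8 mm) of the ring gauge, fixed to the bench; origin: centre of its underside. Above it four level rings (60 mm outside, 8 mm thick, 28 mm apart) on one vertical axis, joined by bars at the base's +y and -y. The ring set was clamped up to 9 mm higher or lower and up to 5 mm to either side along the base's y: this is not measured, find it by feel
- rings_nominal (a point): point in the base's frame where the middle of the top ring's upper face would be at the mid setting, 126 mm above the bench. The rings are sprung downward: they start to sink at about 2.5 N, then give 0.2 mm per newton, with a hard stop at 6 mm; they do not give sideways
- order (a point): at the base plate's front edge (45 mm to -x of its centre, 8 mm up). Upper faces above the bench at the mid setting, from the top: plain ring, bore 36 mm, 126 mm; red, bore 30, 98 mm; yellow, bore 24, 70 mm; blue, bore 18, 42 mm. A plunger's foot is stopped by the first ring narrower than its body, on its upper face or up to 2 mm below
- gauge_head (a joint): how far the sprung ring set is pressed down, m: 0 unloaded, 0.001 at about 8 N, 0.0025 at about 15 N
- cup_red: red square plastic cup fixed to the bench, 56 mm across, 36 mm high, walls and floor 4 mm thick (48 mm square inside), open at the top. Origin: centre of its underside, on the bench
- cup_yellow: yellow square plastic cup fixed to the bench, 56 mm across, 36 mm high, walls and floor 4 mm thick (48 mm square inside), open at the top. Origin: centre of its underside, on the bench
- cup_blue: blue square plastic cup fixed to the bench, 56 mm across, 36 mm high, walls and floor 4 mm thick (48 mm square inside), open at the top. Origin: centre of its underside, on the bench
- rack: black open plastic rack fixed to the bench, 56 mm by 116 mm (long along its y), 36 mm high, with two places 56 mm apart for the spare plungers. Origin: centre of its underside
- screwdriver_grip (a point): screwdriver lying on the bench, not to be disturbed; this point is in its handle
- jar_mid (a point): amber glass jar, 56 mm across, 75 mm tall, standing on the bench, not to be disturbed; this point is its centre
Mind the look-alikes: they are no part of the job. What is shaped like the part that bears plunger_a_head but blue, pink or purple is not meant.

How it is judged (in metres and radians):
On the way:
1. the plunger has passed the wider rings, stands on the ring that stops it, and is pressed on it so that the sprung rings sink by more than 0.6 mm (about 5.5 N) for 0.3 s (((horizontal distance between plunger_a_head and gauge_base below 0.015 m and angle between plunger_a_head's own z axis and vertical below 0.12 rad and z of plunger_a_head in the frame of gauge_base between 0.198 and 0.225 m and contact force between plunger_a and gauge_base above 4 N and value of joint gauge_head above 0.0006 m) or (horizontal distance between plunger_b_head and gauge_base below 0.015 m and angle between plunger_b_head's own z axis and vertical below 0.12 rad and z of plunger_b_head in the frame of gauge_base between 0.17 and 0.197 m and contact force between plunger_b and gauge_base above 4 N and value of joint gauge_head above 0.0006 m) or (horizontal distance between plunger_c_head and gauge_base below 0.015 m and angle between plunger_c_head's own z axis and vertical below 0.12 rad and z of plunger_c_head in the frame of gauge_base between 0.142 and 0.169 m and contact force between plunger_c and gauge_base above 4 N and value of joint gauge_head above 0.0006 m))), for 0.3 s.
At the end, for the whole second after the job is handed in: The plunger from the white holder stands, released and still, on the floor of the cup with the colour of the ring that stopped it (head within 25 mm of the cup's centre, leaning less than 0.15 rad); the white holder is empty (((horizontal distance between plunger_a_head and cup_red below 0.025 m and height (world z) of plunger_a_head between 0.112 and 0.125 m and angle between plunger_a_head's own z axis and vertical below 0.15 rad and linear speed of plunger_a below 0.03 m/s) or (horizontal distance between plunger_b_head and cup_yellow below 0.025 m and height (world z) of plunger_b_head between 0.112 and 0.125 m and angle between plunger_b_head's own z axis and vertical below 0.15 rad and linear speed of plunger_b below 0.03 m/s) or (horizontal distance between plunger_c_head and cup_blue below 0.025 m and height (world z) of plunger_c_head between 0.112 and 0.125 m and angle between plunger_c_head's own z axis and vertical below 0.15 rad and linear speed of plunger_c below 0.03 m/s)) and horizontal distance between each of plunger_a_head, plunger_b_head, plunger_c_head and holder above 0.05 m); the robot touches nothing.
It fails at once if the plunger and gauge rings press on each other with more than 20 N (contact force between any of plunger_a, plunger_b, plunger_c and gauge_base above 20 N).
It fails at once if a hand or arm pushes the gauge with more than 20 N (contact force between any of the fingers, the arm and gauge_base above 20 N).
It fails at once if a plunger is dropped into the gauge or a cup (faster than 0.45 m/s there) ((horizontal distance between plunger_a_head and gauge_base below 0.03 m and height (world z) of plunger_a_head below 0.25 m and linear speed of plunger_a above 0.45 m/s) or (horizontal distance between plunger_a_head and cup_red below 0.03 m and height (world z) of plunger_a_head below 0.25 m and linear speed of plunger_a above 0.45 m/s) or (horizontal distance between plunger_a_head and cup_yellow below 0.03 m and height (world z) of plunger_a_head below 0.25 m and linear speed of plunger_a above 0.45 m/s) or (horizontal distance between plunger_a_head and cup_blue below 0.03 m and height (world z) of plunger_a_head below 0.25 m and linear speed of plunger_a above 0.45 m/s) or (horizontal distance between plunger_b_head and gauge_base below 0.03 m and height (world z) of plunger_b_head below 0.25 m and linear speed of plunger_b above 0.45 m/s) or (horizontal distance between plunger_b_head and cup_red below 0.03 m and height (world z) of plunger_b_head below 0.25 m and linear speed of plunger_b above 0.45 m/s) or (horizontal distance between plunger_b_head and cup_yellow below 0.03 m and height (world z) of plunger_b_head below 0.25 m and linear speed of plunger_b above 0.45 m/s) or (horizontal distance between plunger_b_head and cup_blue below 0.03 m and height (world z) of plunger_b_head below 0.25 m and linear speed of plunger_b above 0.45 m/s) or (horizontal distance between plunger_c_head and gauge_base below 0.03 m and height (world z) of plunger_c_head below 0.25 m and linear speed of plunger_c above 0.45 m/s) or (horizontal distance between plunger_c_head and cup_red below 0.03 m and height (world z) of plunger_c_head below 0.25 m and linear speed of plunger_c above 0.45 m/s) or (horizontal distance between plunger_c_head and cup_yellow below 0.03 m and height (world z) of plunger_c_head below 0.25 m and linear speed of plunger_c above 0.45 m/s) or (horizontal distance between plunger_c_head and cup_blue below 0.03 m and height (world z) of plunger_c_head below 0.25 m and linear speed of plunger_c above 0.45 m/s)).
It fails at once if a spare plunger is displaced by more than 30 mm (two plungers have moved) (distance of each of plunger_a_head, plunger_b_head from where it was at the start of the episode above 0.03 m or distance of each of plunger_a_head, plunger_c_head from where it was at the start of the episode above 0.03 m or distance of each of plunger_b_head, plunger_c_head from where it was at the start of the episode above 0.03 m).
It fails at once if the screwdriver or the jar is displaced by more than 40 mm (distance of any of screwdriver_grip, jar_mid from where it was at the start of the episode above 0.04 m).
It also fails if it takes over 72 s, if anything falls off the work surface, if the arm or the gripper's body presses on something with over 40 N, if the wrist force passes 120 N, or if a joint passes its speed limit or range.

ROBOT

A 7-joint arm with a two-finger parallel gripper is mounted at the origin on the work surface. World frame = base frame: x ahead of the robot, y to its left, z up, the work surface at z = 0. Lengths are in mm, angles in rad, forces in N, time in s.
With the tool pointing down it reaches from about 400 to 875 mm from the base axis. Payload 4.4 kg.
Tool frame: the origin (TCP) lies midway between the tips of the shut fingers; the grasp point (between the pads) lies robot.pinch_z behind it (robot.pinch_z is the distance from the TCP to the grasp point, in mm); x points along the fingers, y is the direction in which the jaws open and shut, and the axes are right-handed (so a half turn about x gives the same grasp; the last joint's range is limited). The gripper opens to 85 mm and grips with 20 to 120 N. Pads are 22 mm wide; open, the fingers measure 114 mm over their backs; the gripper's body (76 mm by 85 mm) begins 54 mm behind the grasp point. The pads swing forward as they close: fully open they stand 13 mm farther back than shut.
Start: joints at [-1.388, 0.628, 0.038, 1.517, -0.027, 0.996, -0.02], TCP at [160.031, 630.006, 231.313] pointing down, gripper open.
Joint ranges: [-3.06, 3.06], [-0.37, 2.12], [-1.25, 1.32], [0.18, 2.47], [-1.1, 4.24], [0.23, 1.98], [-2.94, 2.94]. Speed limits (rad/s): [2.57, 2.57, 3.14, 3.14, 3.14, 3.14, 3.14].

INTERFACE

Orientations are given as a rotation vector (axis times angle).
In Python, from bench import robot gives the robot as it stands.
- The arm moves only by the tool servo_tool, never from a script. Its argument "series" is a list of rows, each a list of 2 entries, a list of its own where there are three numbers: the shift along the tool's x, y, z in m, then the turn about the tool's x in rad. In form: [[[tx, ty, tz], twist], ...]. A call has 1 to 10 rows; each row shifts and turns the commanded pose from where the row before left it, along the tool's axes as they then stand; what a row does not reach is not made up. A row lasts 1/10 s, in which the tool goes at most 50 mm and 8.59 degrees, less where a joint would pass 70% of its speed; a pose out of reach is approached as far as the arm can. A call is refused whole if a number of a shift passes 0.05 or a number of a turn 0.15, either way. A call with a gripper value outside its range is refused whole. "claw" is the finger opening in m, from 0 to 0.0854, set as the call begins (left out, the last holds). The fingers move at their own pace and stop on an object; "force" is the grip in N (left out, the last holds). Time passes only in rows, so rows that do not move let the fingers close. It gives the time, the measured TCP pose, the force and the opening at its end, in the units of the state.
- robot.get_obs(): the state, without advancing time (a new reading comes with each control period).
- robot.get_image(name): name is "side" or "top"; returns a dict with "frame" (480x640x3 uint8, blue, green, red), "depth" (480x640 float32, mm along the optical axis (not along the pixel's ray), 0 where there is no reading), "mtx" (3x3 intrinsics, pixels), "cam_to_world" (4x4, takes a point from camera to world coordinates). Camera axes: x right, y down, z forward; pixel columns grow to the right and rows downward; lengths in mm; the calibration is good to about 2 mm. A picture is of the moment at which its call begins.
- robot.sign_off(): hands the job in, once; it reports no verdict.
The state is a dict: "time_s": time; "joint_pos": joint angles; "qd": joint speeds; "tau": joint torques, N m; "position": TCP position; "ee_rot": TCP orientation; "wrist_force": force on the tool from outside, world axes, zero at the start; "moment": the same for the moment, N m; "grip_width": finger opening in mm.
Only numpy, scipy, OpenCV 4.12 (cv2) and the standard library are available. Lean on these libraries where they do the work, as an engineer would, in place of code of your own. Each camera call takes 0.05 s, during which the arm holds its last target. There are 200 camera calls.

## Working session

There is one attempt and no reset: what is moved stays moved. The work goes in short steps, Python scripts to look and compute and a tool call to move; the robot and the scene stay as the last step left them, time stands still between calls to the robot, and variables do not carry over. Pictures are saved under pics/ and viewed, about 8 in all and at most 12, crops included, and the job is handed in when it is done.

Besides the shell and the picture viewer there is one more tool, called after ">>>" as a command line: name --argument value ..., lists and objects as JSON in quotes. servo_tool: Moves the arm, as the interface text tells. Its arguments: {"type":"object","properties":{"series":{"type":"array","items":{"type":"array"}},"claw":{"type":"number"},"force":{"type":"number"}},"required":["series"]}

```bash
mkdir -p pics
cat > h.py <<'E'
import numpy as np, cv2
from bench import robot
def pts(im):
    d=im["depth"];K=im["mtx"];T=im["cam_to_world"]
    v,u=np.mgrid[:480,:640]
    p=np.stack([(u-K[0,2])/K[0,0]*d,(v-K[1,2])/K[1,1]*d,d,np.ones_like(d)],-1)@T.T
    p[d==0]=np.nan
    return p[...,:3]
E
python3 - <<'E'
from h import *
o=robot.get_obs();print(o,robot.pinch_z)
for n in("top","side"):
    im=robot.get_image(n);cv2.imwrite(f"pics/{n}0.png",im["frame"]);np.savez(f"{n}0.npz",**im);print(im["cam_to_world"],im["mtx"])
E
```

```text
{'time_s': 0.0, 'joint_pos': array([-1.38779496,  0.62935677,  0.03846275,  1.51838755, -0.02699496,
        0.99626473, -0.01999026]), 'qd': array([-1.82461190e-03,  1.48258703e-03,  1.78983362e-04,  2.42571698e-05,
       -1.16931600e-03, -6.27376578e-04, -4.93608291e-04]), 'tau': array([-3.28224305e-04, -5.63422430e+01,  1.22615933e+00, -1.93436390e+01,
        1.10217198e-02,  1.08467790e-02, -3.36846838e-06]), 'position': array([159.88916029, 629.38295656, 230.37630926]), 'ee_rot': array([ 0.19384006,  1.56214995, -0.19681191]), 'wrist_force': array([-1.22334008,  0.55367957, -0.67138629]), 'moment': array([-0.01704216,  0.01015174, -0.01448426]), 'grip_width': 85.79484234104314} 18.700000000000003
[[ 2.68134944e-02 -9.83042723e-01  1.81405736e-01  3.63502336e+02]
 [-9.99639712e-01 -2.65893774e-02  3.66768899e-03 -3.79776151e+01]
 [ 1.21797062e-03 -1.81438722e-01 -9.83401498e-01  1.25070618e+03]
 [ 0.00000000e+00  0.00000000e+00  0.00000000e+00  1.00000000e+00]] [[578.22365603   0.         315.09244936]
 [  0.         578.22365603 246.18990118]
 [  0.           0.           1.        ]]
[[ 8.66746764e-01 -2.44372947e-01  4.34777999e-01  1.41037172e+02]
 [-4.98560064e-01 -4.48480993e-01  7.41823875e-01 -8.07833178e+02]
 [ 1.37079824e-02 -8.59736391e-01 -5.10554042e-01  6.28916326e+02]
 [ 0.00000000e+00  0.00000000e+00  0.00000000e+00  1.00000000e+00]] [[457.5605106    0.         320.61503452]
 [  0.         457.5605106  237.61413833]
 [  0.           0.           1.        ]]
```

View pics/top0.png

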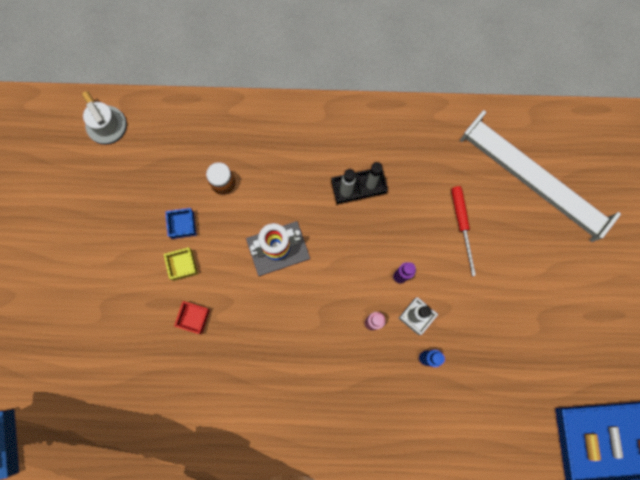

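View pics/side0.png

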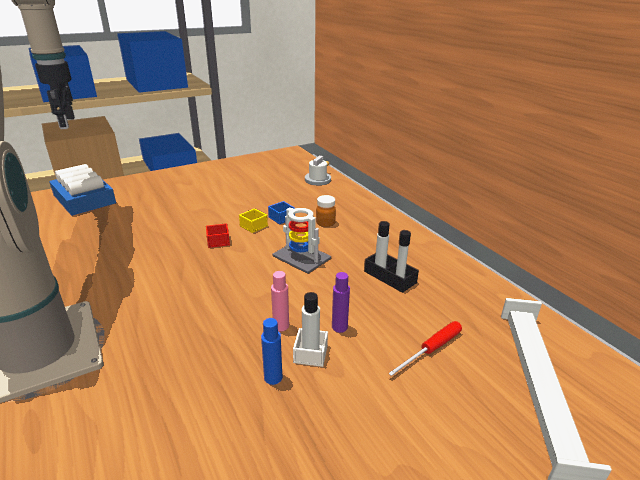

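The top view shows the holder with its plunger at about (420,315), with decoys around it at (375,320), (404,272) and (432,358). The gauge is at (277,245), the rack at (360,183), and the cups are blue (181,223), yellow (180,264) and red (193,317). The side view confirms an aluminium plunger with a black head in the white holder at (310,330).

Run:
```python
from h import *
L={n:dict(np.load(f"{n}0.npz")) for n in("top","side")}
P=pts(L["top"]);f=L["top"]["frame"];hsv=cv2.cvtColor(f,cv2.COLOR_BGR2HSV)
def reg(name,u0,v0,r,zlo,zhi,extra=None):
    m=np.zeros((480,640),bool);m[v0-r:v0+r,u0-r:u0+r]=1
    m&=(P[...,2]>zlo)&(P[...,2]<zhi)
    if extra is not None:m&=extra
    q=P[m]
    if len(q)<4:print(name,"few",len(q));return
    rc=cv2.minAreaRect(q[:,:2].astype(np.float32))
    print(name,len(q),"rect",np.round(rc[0],1),np.round(rc[1],1),round(rc[2],1),"zmed",round(np.median(q[:,2]),1),"mean",q[:,:2].mean(0).round(1))
reg("holder rim",420,315,24,25,42)
reg("head top",424,312,16,122,145)
reg("pink",375,320,14,100,150);reg("purple",404,272,16,100,150);reg("blued",432,358,16,100,150)
for n,u,v in(("cb",181,223),("cy",180,264),("cr",193,317)):reg(n,u,v,22,28,45)
reg("gbase",277,248,40,4,13)
reg("ringtop",273,240,30,112,140)
reg("gauge top all",273,240,30,140,220)
reg("jar",219,176,20,65,90)
reg("rackheads",360,178,30,122,145)
# heights
print("max z gauge",np.nanmax(P[215:275,245:310,2]), "table z",np.nanmedian(P[380:400,300:360,2]))
# side view
Ps=pts(L["side"]);fs=L["side"]["frame"]
P=Ps
reg("side head top",310,299,14,122,140);reg("side head",310,302,12,105,126,)
reg("side ringtop",300,215,22,112,140)
reg("side gbase",302,255,32,4,12)
c=np.hstack([f[200:290,230:330].repeat(5,0).repeat(5,1)[:450],np.zeros((450,20,3),np.uint8)])
a=cv2.resize(f[205:285,235:320],None,fx=4.6,fy=4.6,interpolation=3)
b=cv2.resize(fs[195:280,265:340],None,fx=4.6,fy=4.6,interpolation=3)
h=max(a.shape[0],b.shape[0]);pad=lambda x:np.pad(x,((0,h-x.shape[0]),(0,0),(0,0)))
cv2.imwrite("pics/g.png",np.hstack([pad(a),pad(b)]))
```

```text
holder rim 231 rect [ 445.6 -255.1] [56.6 57. ] 51.7 zmed 34.3 mean [ 443.3 -252.1]
head top 118 rect [ 447.7 -250.1] [21.5 21.5] 89.8 zmed 132.6 mean [ 447.7 -249.7]
pink 159 rect [ 430.3 -157.7] [27.9 27.8] 15.5 zmed 127.6 mean [ 429.2 -157.9]
purple 158 rect [ 529.4 -219.5] [28.2 28.1] 87.3 zmed 127.5 mean [ 530.4 -218. ]
blued 171 rect [ 358.6 -272.9] [28.  26.1] 22.1 zmed 126.9 mean [ 359.4 -272.3]
cb 229 rect [633.1 260.3] [57.7 56.8] 9.4 zmed 34.5 mean [632.7 260.4]
cy 233 rect [543.3 253.8] [56.2 56.7] 16.0 zmed 34.6 mean [543.1 254. ]
cr 220 rect [429.8 222.1] [57.  55.9] 73.7 zmed 34.6 mean [429.6 222.6]
gbase 1045 rect [589.3  50.4] [176.2 171.6] 1.5 zmed 7.1 mean [575.8  42.6]
ringtop 546 rect [585.6  49.8] [69.8 59.7] 72.1 zmed 123.0 mean [585.1  49.4]
gauge top all few 0
jar 436 rect [730.4 175.3] [48.2 48.3] 78.2 zmed 74.2 mean [729.8 174.9]
rackheads 234 rect [ 726.8 -126.1] [23.2 79.3] 15.5 zmed 132.7 mean [ 726.3 -126.2]
max z gauge 128.9738258769412 table z -1.0205442316799918
side head top 159 rect [ 447.6 -252.2] [22.7 25.2] 5.6 zmed 132.7 mean [ 446.3 -255.1]
side head 133 rect [ 446.5 -256.4] [14.9 31.5] 78.0 zmed 115.8 mean [ 444.3 -258.7]
side ringtop 300 rect [585.3  46.8] [69.5 59.5] 74.2 zmed 122.7 mean [584.3  44.3]
side gbase 687 rect [647.2  75.2] [231.8 127. ] 24.8 zmed 7.6 mean [583.   37.7]
```

View pics/g.png

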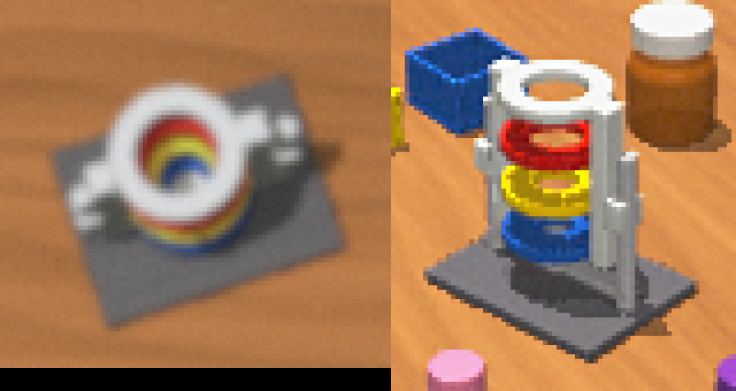

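The close-up shows the plain white top ring with its bore at crop (182,148), the bars at either side, and the base plate about 18° off square. Next I'll fit the ring circle, the base and the plunger diameter, and get the tool frame.

```bash
cat >> h.py <<'E'
from scipy.spatial.transform import Rotation as R
def go(x,y,z,yaw=None):
    "shift in tool axes (mm) from measured pose to TCP target; yaw of tool y in world deg; twist about tool x"
    o=robot.get_obs();M=R.from_rotvec(o["ee_rot"]).as_matrix()
    y0=np.degrees(np.arctan2(M[1,1],M[0,1]))
    d=np.array([x,y,z])-o["position"]
    print("t",round(o["time_s"],2),"pos",o["position"].round(1),"yawY",round(y0,1),"tilt",M[:,0].round(3),"w",o["grip_width"].round(1),"F",o["wrist_force"].round(2),"M",o["moment"].round(2))
    print(" shift_tool",(M.T@d).round(1),"world",d.round(1))
    if yaw is not None:
        e=(yaw-y0+90)%180-90
        print(" twist rad",round(-np.radians(e),3))
        Z=R.from_euler("z",e,degrees=True).as_matrix()@M
        print(" shift_tool after twist",(Z.T@d).round(1))
E
python3 - <<'E'
from h import *
from scipy.optimize import least_squares
for n,(u,v) in(("top",(273,240)),("side",(300,215))):
    L=dict(np.load(f"{n}0.npz"));P=pts(L);m=np.zeros((480,640),bool);m[v-30:v+30,u-30:u+30]=1
    q=P[m&(P[...,2]>119)&(P[...,2]<128)]
    c=np.array([585.5,48.])
    for k in range(4):
        # centre by outline fits: per-angle extremes avoiding lug directions
        d=q[:,:2]-c;a=np.degrees(np.arctan2(d[:,1],d[:,0]));r=np.hypot(*d.T)
        rel=np.abs((a-73+90)%180-90);out=[];inn=[]
        for s in range(-180,180,10):
            g=(a>=s)&(a<s+10)
            if g.sum()<2:continue
            inn.append(q[g][np.argmin(r[g]),:2])
            if np.median(rel[g])>30:out.append(q[g][np.argmax(r[g]),:2])
        fit=lambda X:least_squares(lambda p:np.hypot(*(X-p[:2]).T)-p[2],[*c,25],loss="soft_l1").x
        ci,co=fit(np.array(inn)),fit(np.array(out));c=(ci[:2]+co[:2])/2
    print(n,"inner",ci.round(1),"outer",co.round(1),"z",np.median(q[:,2]).round(1))
    if n=="top":
        f=L["frame"].astype(int);sat=f.max(2)-f.min(2)
        g=(sat<25)&(f.max(2)<125)&(f.max(2)>60)&(P[...,2]<14)
        w=np.zeros((480,640),bool);w[210:282,238:318]=1
        nn,lab,st,ce=cv2.connectedComponentsWithStats((g&w).astype(np.uint8))
        i=1+np.argmax(st[1:,4]);X=P[lab==i];rc=cv2.minAreaRect(X[:,:2].astype(np.float32));print("base",rc)
    else:
        f=L["frame"].astype(int);sat=f.max(2)-f.min(2)
        for v in(300,308,318,322,326,330): print(v,"".join("#" if s else "." for s in (sat[v,290:335]<40)),[round(x) for x in P[v,300:322:7,2]])
        for v in(240,250,255,258):print(v,"".join("#" if s else "." for s in (sat[v,365:425]<40)))
go(447.6,-251,230,60)
go(447.6,-251,230,-30)
E
```

```text
top inner [585.5  49.5  18.6] outer [585.5  49.3  29.7] z 123.1
base ((571.6427001953125, 42.21831512451172), (58.0411262512207, 118.31184387207031), 23.424087524414062)
side inner [584.4  46.9  19.7] outer [584.6  47.3  29.3] z 123.2
300 ...............#############................. [-1, 132, 131, 2]
308 ............##################............... [2, 114, 114, 0]
318 ............##################............... [1, 97, 95, 2]
322 ............##################............... [1, 86, 84, 1]
326 ............##################............... [0, 77, 78, -1]
330 ........######################............... [33, 67, 67, 1]
240 ............###########............##########...............
250 ...........###########............#########.................
255 ......##################.........#########..................
258 ..############################...#########..................Traceback (most recent call last):
  File "<stdin>", line 29, in <module>
  File "h.py", line 15, in go
    print("t",round(o["time_s"],2),"pos",o["position"].round(1),"yawY",round(y0,1),"tilt",M[:,0].round(3),"w",o["grip_width"].round(1),"F",o["wrist_force"].round(2),"M",o["moment"].round(2))
                                                                                                              ^^^^^^^^^^^^^^^^^^^^^
AttributeError: 'float' object has no attribute 'round'
```

```bash
sed -i 's/o\["grip_width"\].round(1)/round(o["grip_width"],1)/' h.py
python3 - <<'E'
from h import *
go(447.6,-251,230,60)
go(447.6,-251,230,-30)
print(R.from_rotvec(robot.get_obs()["ee_rot"]).as_matrix().round(3))
E
```

```text
t 0.1 pos [159.9 629.5 230.5] yawY 75.7 tilt [-0.    -0.002 -1.   ] w 85.5 F [-0.99 -0.67  0.74] M [-0.02 -0.03  0.02]
 shift_tool [   1.8 -782.5  495.6] world [ 2.877e+02 -8.805e+02 -5.000e-01]
 twist rad 0.275
 shift_tool after twist [   1.6 -618.6  689.4]
t 0.1 pos [159.9 629.5 230.5] yawY 75.7 tilt [-0.    -0.002 -1.   ] w 85.5 F [-0.99 -0.67  0.74] M [-0.02 -0.03  0.02]
 shift_tool [   1.8 -782.5  495.6] world [ 2.877e+02 -8.805e+02 -5.000e-01]
 twist rad -1.296
 shift_tool after twist [   1.6 -689.4 -618.6]
[[-0.     0.246  0.969]
 [-0.002  0.969 -0.246]
 [-1.    -0.002  0.   ]]
```

>>> servo_tool --series '[[[0,0,0],0.14],[[0,0,0],0.135],[[0,0,0.045],0],[[0,0,0.045],0],[[0,0,0.045],0],[[0,0,0.045],0],[[0,0,0.045],0],[[0,0,0.045],0],[[0,0,0.045],0],[[0,0,0.035],0]]' --claw 0.06

```text
time_s: 1.1
position: [465.8, 452.3, 230.9]
ee_rot: [0.411, 1.53, -0.413]
wrist_force: [0.3, -0.6, -0.5]
grip_width: 59.8
```

>>> servo_tool --series '[[[0,-0.041,0.022],0],[[0,-0.041,0.022],0],[[0,-0.041,0.022],0],[[0,-0.041,0.022],0],[[0,-0.041,0.022],0],[[0,-0.041,0.022],0],[[0,-0.041,0.022],0],[[0,-0.041,0.022],0],[[0,-0.041,0.022],0],[[0,-0.041,0.022],0]]'

```text
time_s: 2.1
position: [448.0, -11.9, 231.2]
ee_rot: [0.41, 1.532, -0.41]
wrist_force: [1.5, -0.5, -0.5]
grip_width: 59.8
```

Run:
```python
from h import *
go(447.6,-251,230,60)
print(robot.get_obs()["joint_pos"].round(2))
```

```text
t 2.1 pos [448.  -11.9 231.2] yawY 60.0 tilt [-0.  0. -1.] w 59.8 F [ 1.47 -0.48 -0.51] M [ 0.02 -0.06  0.02]
 shift_tool [   1.2 -207.3  119.2] world [  -0.4 -239.1   -1.2]
 twist rad 0.0
 shift_tool after twist [   1.2 -207.3  119.2]
[-0.15  0.35  0.15  2.06 -0.08  0.74  1.1 ]
```

>>> servo_tool --series '[[[0,-0.0415,0.0238],0],[[0,-0.0415,0.0238],0],[[0,-0.0415,0.0238],0],[[0,-0.0415,0.0238],0],[[0,-0.0415,0.0238],0],[[0,0,0],0],[[0,0,0],0]]'

```text
time_s: 2.8
position: [447.0, -250.3, 230.8]
ee_rot: [0.413, 1.532, -0.413]
wrist_force: [0.3, 0.5, 0.5]
grip_width: 60.3
```

Run:
```python
from h import *
go(447.6,-251,100.3,60)
```

```text
t 2.8 pos [ 447.  -250.3  230.8] yawY 59.8 tilt [-0.001  0.    -1.   ] w 60.3 F [0.27 0.53 0.51] M [0.01 0.   0.  ]
 shift_tool [130.5  -0.3   1. ] world [   0.6   -0.7 -130.5]
 twist rad -0.003
 shift_tool after twist [130.5  -0.3   1. ]
```

>>> servo_tool --series '[[[0.03,0,0.001],0],[[0.03,0,0],0],[[0.03,0,0],0],[[0.02,0,0],0],[[0.014,0,0],0],[[0,0,0],0],[[0,0,0],0],[[0,0,0],0]]'

```text
time_s: 3.6
position: [449.4, -249.3, 108.2]
ee_rot: [0.41, 1.53, -0.41]
wrist_force: [0.6, -0.1, 0.1]
grip_width: 59.8
```

Run:
```python
from h import *
go(447.6,-251,107,60)
a=robot.get_image("side")["frame"][255:385,225:385];b=robot.get_image("top")["frame"][255:385,345:505]
cv2.imwrite("pics/grasp.png",np.hstack([cv2.resize(x,None,fx=2.5,fy=2.5) for x in(a,b)]))
```

```text
t 3.6 pos [ 449.4 -249.3  108.2] yawY 60.1 tilt [ 0.001 -0.    -1.   ] w 59.8 F [ 0.62 -0.07  0.13] M [-0.01 -0.03  0.  ]
 shift_tool [ 1.2 -2.3 -0.8] world [-1.8 -1.7 -1.2]
 twist rad 0.001
 shift_tool after twist [ 1.2 -2.3 -0.7]
```

View pics/grasp.png

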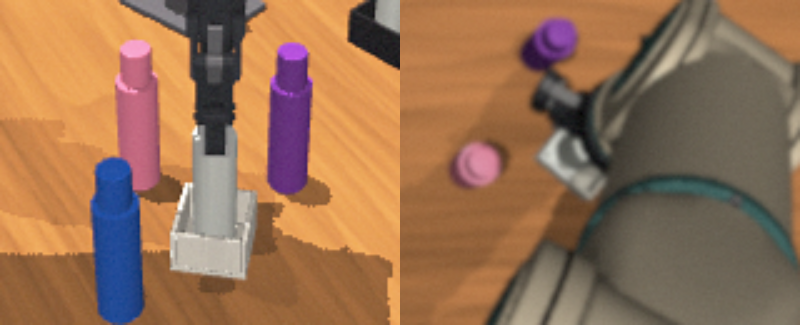

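The fingers straddle the head in the side crop (210,120), well clear of the decoys. I'll centre the jaws and grip.

>>> servo_tool --series '[[[0,-0.002,0],0],[[0,0,0],0],[[0,0,0],0],[[0,0,0],0],[[0,0,0],0],[[0,0,0],0],[[0,0,0],0],[[0,0,0],0]]' --claw 0.015 --force 50

```text
time_s: 4.5
position: [447.9, -251.8, 107.8]
ee_rot: [0.41, 1.531, -0.411]
wrist_force: [-0.4, 0.3, 5.2]
grip_width: 22.8
```

>>> servo_tool --series '[[[-0.005,0,0],0],[[-0.01,0,0],0],[[-0.02,0,0],0],[[-0.03,0,0],0],[[-0.03,0,0],0],[[-0.03,0,0],0],[[-0.03,0,0],0],[[0,0,0],0],[[0,0,0],0],[[0,0,0],0]]'

```text
time_s: 5.5
position: [446.6, -250.9, 261.1]
ee_rot: [0.411, 1.534, -0.41]
wrist_force: [0.4, 0.6, -2.8]
grip_width: 22.5
```

Run:
```python
from h import *
go(585,48.2,264,60)
for i in range(4):
    im=robot.get_image("side");o=robot.get_obs();print(o["position"].round(1),o["wrist_force"].round(2),o["moment"].round(3))
cv2.imwrite("pics/lift.png",im["frame"])
```

```text
t 5.5 pos [ 446.6 -250.9  261.1] yawY 60.0 tilt [-0.003  0.001 -1.   ] w 22.5 F [ 0.41  0.61 -2.83] M [-0.01  0.05  0.02]
 shift_tool [ -2.8 328.2 -29.8] world [138.4 299.1   2.9]
 twist rad -0.0
 shift_tool after twist [ -2.8 328.2 -29.7]
[ 446.7 -250.9  261. ] [ 0.61 -0.16 -2.73] [ 0.026 -0.022  0.011]
[ 446.7 -251.   260.9] [ 0.15  1.11 -1.3 ] [-0.025  0.015  0.017]
[ 446.9 -251.2  261.1] [ 1.14  0.56 -2.68] [-0.072 -0.004  0.041]
[ 447.1 -251.3  261.2] [-0.73 -1.39 -1.3 ] [ 0.02  -0.032 -0.047]
```

View pics/lift.png

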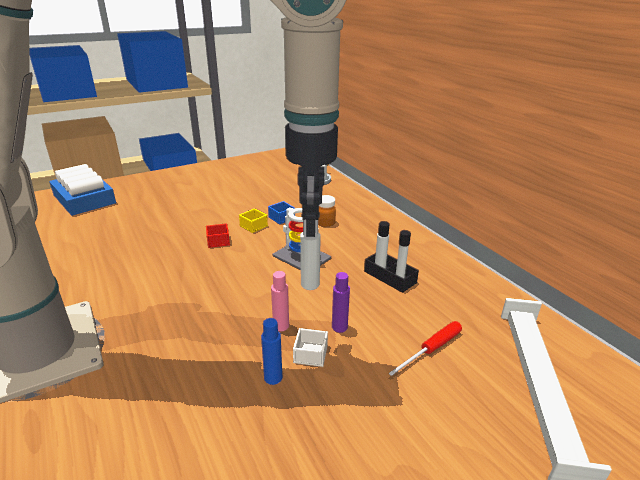

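The plunger is lifted upright at (311,255), and the holder is empty at (310,347). The decoys have not moved. Next, over to the gauge.

>>> servo_tool --series '[[[0,0.02,-0.002],0],[[0,0.04,-0.004],0],[[0,0.042,-0.004],0],[[0,0.042,-0.004],0],[[0,0.042,-0.004],0],[[0,0.042,-0.004],0],[[0,0.04,-0.003],0],[[0,0.04,-0.003],0],[[0,0.02,-0.002],0],[[0,0,0],0]]'

```text
time_s: 6.7
position: [586.4, 52.4, 261.1]
ee_rot: [0.407, 1.534, -0.404]
wrist_force: [-0.3, 0.2, -2.5]
grip_width: 22.2
```

>>> servo_tool --series '[[[0,0,0],0],[[0,0,0],0],[[0,0,0],0],[[0,0,0],0]]'

```text
time_s: 7.1
position: [585.5, 46.3, 262.4]
ee_rot: [0.412, 1.531, -0.412]
wrist_force: [-0.5, -0.9, -1.7]
grip_width: 22.3
```

Run:
```python
from h import *
im=robot.get_image("side");np.savez("side1.npz",**im);t=robot.get_image("top")
go(585,48.2,250,60)
P=pts(im);f=im["frame"].astype(int);sat=f.max(2)-f.min(2)
for z in range(150,245,10):
    m=np.zeros((480,640),bool);m[100:260,250:350]=1
    q=P[m&(np.abs(P[...,2]-z)<3)&(f.max(2)>90)&(sat<40)]
    q=q[np.hypot(q[:,0]-585,q[:,1]-48)<45]
    if len(q)>5: print(z,len(q),"near-surf",q.min(0).round(1),q.max(0).round(1),"mean",q.mean(0).round(1))
a=im["frame"][130:270,250:350];b=t["frame"][200:300,230:330]
cv2.imwrite("pics/over.png",np.hstack([cv2.resize(a,(400,560)),cv2.resize(b,(400,560))]))
```

```text
t 7.2 pos [585.6  46.8 262.4] yawY 59.9 tilt [ 0. -0. -1.] w 22.7 F [ 0.76 -0.69 -2.25] M [ 0.02 -0.04 -0.03]
 shift_tool [12.4  0.9 -1.3] world [ -0.6   1.4 -12.4]
 twist rad -0.001
 shift_tool after twist [12.4  0.9 -1.3]
160 15 near-surf [571.   29.6 159.2] [597.5  45.7 162.9] mean [580.2  35.4 161.3]
170 31 near-surf [570.   28.9 167.1] [596.5  45.9 172.8] mean [580.7  35.  170.2]
180 32 near-surf [569.4  29.7 177.2] [596.7  51.7 182.8] mean [579.7  36.5 179.9]
190 31 near-surf [570.   28.8 187.3] [596.2  49.1 192.7] mean [580.7  35.7 190. ]
200 32 near-surf [569.4  28.  197.4] [597.2  47.  202.6] mean [580.2  35.  199.9]
210 35 near-surf [568.9  29.1 207.6] [596.8  46.7 212.8] mean [580.   35.3 210.2]
220 41 near-surf [569.4  25.9 217.1] [598.6  51.1 222.8] mean [580.5  35.5 219.9]
230 31 near-surf [568.7  28.1 227.1] [597.5  45.8 232.9] mean [580.9  33.9 230.2]
240 37 near-surf [568.6  28.4 237.8] [596.8  46.2 243. ] mean [580.8  34.5 240.3]
```

View pics/over.png

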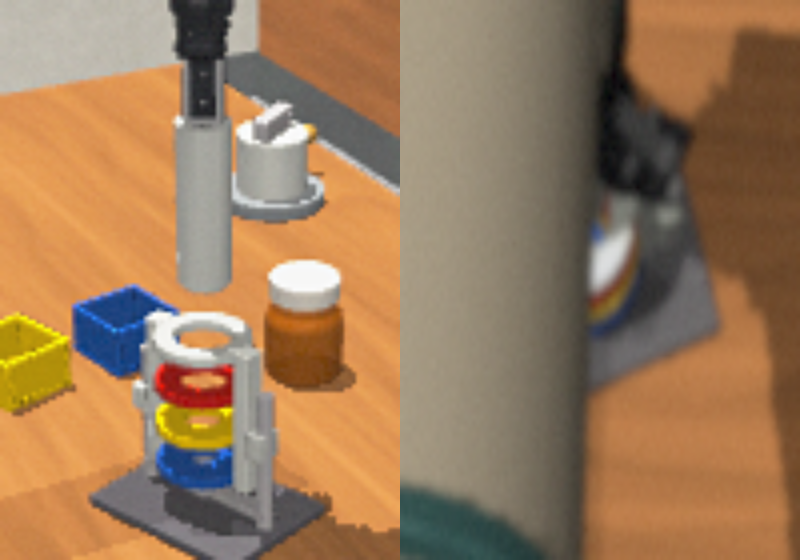

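The plunger hangs vertical above the ring. In the side crop its foot is at (203,285) and the ring bore at (203,338). The top view is blocked by the arm, so I'll fit the body axis in the side camera and compare it with the ring centre from that same camera.

Run:
```python
from h import *
from scipy.optimize import least_squares
im=dict(np.load("side1.npz"));P=pts(im);f=im["frame"].astype(int);sat=f.max(2)-f.min(2);T=im["cam_to_world"];K=im["mtx"]
m=np.zeros((480,640),bool);m[100:230,250:350]=1
q=P[m&(P[...,2]>168)&(P[...,2]<245)&(f.max(2)>90)&(sat<40)];q=q[np.hypot(q[:,0]-585,q[:,1]-48)<45]
s=least_squares(lambda p:np.hypot(q[:,0]-p[0]-p[2]*(q[:,2]-160),q[:,1]-p[1]-p[3]*(q[:,2]-160))-16.5,[585,48,0,0],loss="soft_l1").x
print("foot axis xy",s.round(4),len(q))
# silhouette check: mid column per row -> lateral comparison with ring bore/outer extents, via rays on z planes
W=np.linalg.inv(T)
def proj(p):
    c=W@np.array([*p,1]);return (K@c[:3]/c[2])[:2]
for v in range(165,200,6):
    c=np.where((sat[v,285:320]<40)&(f[v,285:320].max(1)>90))[0]+285;print(v,c.min(),c.max())
print("proj fit axis",proj([s[0],s[1],170]),proj([s[0],s[1],220]),"ring",proj([584.5,47.1,124.5]))
```

```text
foot axis xy [ 5.865135e+02  4.733470e+01 -7.000000e-03 -4.900000e-03] 433
165 294 319
171 294 319
177 294 319
183 294 319
189 294 307
195 294 307
proj fit axis [300.57540433 195.4738324 ] [300.38448391 175.46612185] ring [300.0352023  213.09114229]
```

>>> servo_tool --series '[[[0.009,0,-0.0008],0],[[0.009,0,0],0],[[0.009,0,0],0],[[0,0,0],0],[[0,0,0],0],[[0,0,0],0]]'

```text
time_s: 7.8
position: [585.3, 47.9, 235.5]
ee_rot: [0.411, 1.531, -0.41]
wrist_force: [-0.1, -0.9, -1.8]
grip_width: 22.4
```

>>> servo_tool --series '[[[0.001,0,0],0],[[0.001,0,0],0],[[0.001,0,0],0],[[0.001,0,0],0],[[0.001,0,0],0],[[0.001,0,0],0],[[0,0,0],0]]'

```text
time_s: 8.5
position: [584.9, 47.8, 229.1]
ee_rot: [0.411, 1.532, -0.411]
wrist_force: [0.5, -0.4, -2.7]
grip_width: 22.5
```

```bash
cat >> h.py <<'E'
def feel(n=4):
    F=[];M=[];p=[]
    for i in range(n):
        robot.get_image("side");o=robot.get_obs();F.append(o["wrist_force"]);M.append(o["moment"]);p.append(o["position"])
    print("t",round(o["time_s"],2),"F",np.mean(F,0).round(2),"M",np.mean(M,0).round(3),"pos",np.mean(p,0).round(2),"foot",round(np.mean(p,0)[2]-103.8,1),"w",round(o["grip_width"],1))
E
python3 -c "from h import *;feel()"
```

```text
t 8.7 F [-0.39  0.31 -1.97] M [-0.014  0.016 -0.023] pos [585.04  47.85 229.27] foot 125.5 w 22.5
```

Free-hanging Fz is about −2 N. I'll go on in small steps.

>>> servo_tool --series '[[[0.001,0,0],0],[[0.001,0,0],0],[[0,0,0],0],[[0,0,0],0]]'

```text
time_s: 9.1
position: [585.0, 47.8, 227.2]
ee_rot: [0.411, 1.532, -0.411]
wrist_force: [0.2, -0.9, -2.2]
grip_width: 22.5
```

```bash
python3 -c "from h import *;feel()"
```

```text
t 9.3 F [-0.16  0.14 -2.24] M [-0.025 -0.003  0.009] pos [585.06  47.85 227.3 ] foot 123.5 w 22.2
```

>>> servo_tool --series '[[[0.001,0,0],0],[[0.001,0,0],0],[[0,0,0],0],[[0,0,0],0]]'

```text
time_s: 9.7
position: [585.0, 47.9, 225.2]
ee_rot: [0.411, 1.532, -0.411]
wrist_force: [0.1, -0.3, -1.8]
grip_width: 22.5
```

```bash
python3 -c "from h import *;feel()"
```

```text
t 9.9 F [ 0.25  0.18 -2.17] M [-0.017 -0.009  0.   ] pos [585.05  47.87 225.3 ] foot 121.5 w 22.5
```

>>> servo_tool --series '[[[0.001,0,0],0],[[0.001,0,0],0],[[0,0,0],0],[[0,0,0],0]]'

```text
time_s: 10.3
position: [585.0, 47.9, 223.2]
ee_rot: [0.411, 1.532, -0.411]
wrist_force: [0.3, -0.8, -2.5]
grip_width: 22.8
```

```bash
python3 -c "from h import *;feel()"
```

```text
t 10.5 F [-0.52 -0.35 -2.12] M [ 0.018  0.01  -0.028] pos [585.05  47.86 223.3 ] foot 119.5 w 22.2
```

>>> servo_tool --series '[[[0.001,0,0],0],[[0.001,0,0],0],[[0,0,0],0],[[0,0,0],0]]'

```text
time_s: 10.9
position: [585.0, 47.8, 221.2]
ee_rot: [0.411, 1.532, -0.411]
wrist_force: [0.2, -0.1, -2.4]
grip_width: 22.6
```

```bash
python3 -c "from h import *;feel()"
```

```text
t 11.1 F [-0.3  -0.29 -1.87] M [-0.006 -0.004 -0.017] pos [585.05  47.86 221.29] foot 117.5 w 22.6
```

The foot is 7 mm past the top ring's measured face with no contact, so it is inside. Carrying on down towards the red ring, expected at about 96–98 mm.

>>> servo_tool --series '[[[0.0015,0,0],0],[[0.0015,0,0],0],[[0.0015,0,0],0],[[0.0015,0,0],0],[[0.0015,0,0],0],[[0,0,0],0],[[0,0,0],0]]'

```text
time_s: 11.8
position: [585.0, 47.9, 213.7]
ee_rot: [0.411, 1.532, -0.411]
wrist_force: [0.3, -0.2, -2.0]
grip_width: 22.6
```

```bash
python3 -c "from h import *;feel()"
```

```text
t 12.0 F [ 0.2   0.3  -1.88] M [0.006 0.009 0.013] pos [585.1   47.87 213.85] foot 110.0 w 22.6
```

>>> servo_tool --series '[[[0.001,0,0],0],[[0.001,0,0],0],[[0.001,0,0],0],[[0.001,0,0],0],[[0.001,0,0],0],[[0.001,0,0],0],[[0.001,0,0],0],[[0.001,0,0],0],[[0,0,0],0]]'

```text
time_s: 12.9
position: [584.9, 47.9, 205.6]
ee_rot: [0.41, 1.532, -0.411]
wrist_force: [0.1, -0.2, -1.9]
grip_width: 22.4
```

```bash
python3 -c "from h import *;feel()"
```

```text
t 13.1 F [ 0.28  0.04 -2.17] M [-0.014  0.007  0.013] pos [585.05  47.86 205.78] foot 102.0 w 22.4
```

>>> servo_tool --series '[[[0.001,0,0],0],[[0.001,0,0],0],[[0.001,0,0],0],[[0,0,0],0],[[0,0,0],0]]'

```text
time_s: 13.6
position: [585.0, 47.9, 202.7]
ee_rot: [0.411, 1.532, -0.411]
wrist_force: [0.7, 0.0, -1.9]
grip_width: 22.8
```

```bash
python3 -c "from h import *;feel()"
```

```text
t 13.8 F [-0.24 -0.08 -1.88] M [-0.011 -0.015 -0.033] pos [585.07  47.87 202.82] foot 99.0 w 22.3
```

>>> servo_tool --series '[[[0.001,0,0],0],[[0.001,0,0],0],[[0,0,0],0],[[0,0,0],0]]'

```text
time_s: 14.2
position: [585.0, 47.8, 200.7]
ee_rot: [0.411, 1.532, -0.411]
wrist_force: [-0.5, 0.1, -2.8]
grip_width: 22.4
```

```bash
python3 -c "from h import *;feel()"
```

```text
t 14.4 F [ 0.1   0.4  -1.98] M [-0.001  0.009  0.006] pos [585.05  47.88 200.8 ] foot 97.0 w 22.8
```

>>> servo_tool --series '[[[0.0005,0,0],0],[[0.0005,0,0],0],[[0,0,0],0],[[0,0,0],0]]'

```text
time_s: 14.8
position: [585.1, 47.9, 199.8]
ee_rot: [0.411, 1.531, -0.41]
wrist_force: [0.2, -0.1, -2.4]
grip_width: 22.7
```

```bash
python3 -c "from h import *;feel()"
```

```text
t 15.0 F [ 0.14  0.27 -1.62] M [-0.002 -0.016  0.001] pos [585.07  47.86 199.83] foot 96.0 w 22.3
```

>>> servo_tool --series '[[[0.0005,0,0],0],[[0.0005,0,0],0],[[0,0,0],0],[[0,0,0],0]]'

```text
time_s: 15.4
position: [585.3, 47.9, 199.1]
ee_rot: [0.411, 1.531, -0.41]
wrist_force: [-0.7, 0.4, 2.2]
grip_width: 22.3
```

```bash
python3 -c "from h import *;feel()"
```

```text
t 15.6 F [-0.22  0.33  1.73] M [-0.041  0.083 -0.013] pos [585.23  47.89 199.02] foot 95.2 w 22.2
```

Contact at foot height 95.2 mm, where the red ring sits: the load has gone from −2 to +1.7 N, about 3.8 N of contact. Pressing on to roughly 8 N.

>>> servo_tool --series '[[[0.0005,0,0],0],[[0,0,0],0],[[0,0,0],0]]'

```text
time_s: 15.9
position: [585.2, 48.0, 198.4]
ee_rot: [0.411, 1.531, -0.41]
wrist_force: [0.7, -0.5, 3.1]
grip_width: 22.5
```

```bash
python3 -c "from h import *;feel()"
```

```text
t 16.1 F [0.45 0.82 3.29] M [ 0.093 -0.035 -0.011] pos [585.22  48.   198.39] foot 94.6 w 22.6
```

>>> servo_tool --series '[[[0.0004,0,0],0],[[0.0004,0,0],0],[[0,0,0],0],[[0,0,0],0]]'

```text
time_s: 16.5
position: [585.3, 47.9, 197.8]
ee_rot: [0.411, 1.531, -0.41]
wrist_force: [0.1, 0.4, 5.4]
grip_width: 22.3
```

```bash
python3 -c "from h import *;feel(6)"
```

```text
t 16.8 F [-0.19  0.24  5.3 ] M [ 0.096  0.058 -0.   ] pos [585.31  47.92 197.84] foot 94.0 w 22.5
```

>>> servo_tool --series '[[[0.0003,0,0],0],[[0,0,0],0],[[0,0,0],0],[[0,0,0],0],[[0,0,0],0],[[0,0,0],0]]'

```text
time_s: 17.4
position: [585.3, 47.9, 197.7]
ee_rot: [0.411, 1.531, -0.41]
wrist_force: [-0.1, -0.6, 6.4]
grip_width: 22.5
```

Run:
```python
from h import *
feel(6)
f=robot.get_image("side")["frame"][130:275,240:360]
cv2.imwrite("pics/press.png",cv2.resize(f,None,fx=4,fy=4,interpolation=2))
```

```text
t 17.7 F [0.05 0.26 6.25] M [0.07  0.091 0.005] pos [585.37  47.89 197.66] foot 93.9 w 22.8
```

View pics/press.png

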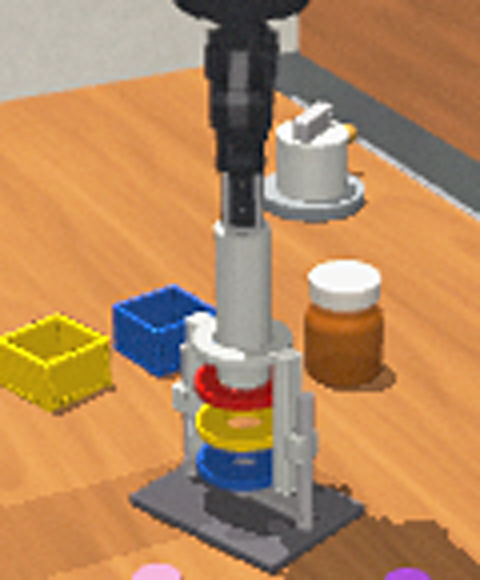

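The image shows the plunger through the plain ring and standing on the red ring at (235,375), with the yellow bore clear below. It was held at about 8.2 N for over 0.5 s. Now I'll lift it straight out and carry it to the red cup.

>>> servo_tool --series '[[[-0.002,0,0],0],[[-0.003,0,0],0],[[-0.005,0,0],0],[[-0.008,0,0],0],[[-0.008,0,0],0],[[-0.008,0,0],0],[[-0.008,0,0],0],[[-0.008,0,0],0],[[-0.01,0,0],0],[[-0.01,0,0],0]]'

```text
time_s: 18.75
position: [585.0, 47.8, 268.1]
ee_rot: [0.411, 1.532, -0.411]
wrist_force: [-0.0, -0.9, -2.6]
grip_width: 22.5
```

```bash
python3 -c "
from h import *
feel(2);go(429.8,221.8,260,60)"
```

```text
t 18.85 F [ 0.23 -0.14 -1.44] M [-0.008 -0.042  0.032] pos [586.09  47.87 269.43] foot 165.6 w 22.7
t 18.85 pos [586.1  47.9 269. ] yawY 60.0 tilt [ 0.003  0.    -1.   ] w 22.7 F [-0.29 -0.07 -1.77] M [-0.01 -0.    0.03]
 shift_tool [   8.6   72.4 -222.4] world [-156.3  173.9   -9. ]
 twist rad -0.0
 shift_tool after twist [   8.6   72.4 -222.3]
```

>>> servo_tool --series '[[[0,0.006,-0.02],0],[[0,0.012,-0.035],0],[[0,0.012,-0.035],0],[[0,0.012,-0.035],0],[[0,0.012,-0.035],0],[[0,0.012,-0.035],0],[[0,0.006,-0.027],0],[[0,0,0],0],[[0,0,0],0],[[0,0,0],0]]'

```text
time_s: 19.85
position: [429.6, 220.3, 267.2]
ee_rot: [0.411, 1.531, -0.412]
wrist_force: [1.8, -0.2, -2.4]
grip_width: 22.6
```

>>> servo_tool --series '[[[0,0,0],0],[[0,0,0],0],[[0,0,0],0]]'

```text
time_s: 20.15
position: [429.2, 220.7, 267.1]
ee_rot: [0.411, 1.531, -0.412]
wrist_force: [-0.8, -0.5, -2.6]
grip_width: 22.6
```

```bash
python3 -c "
from h import *
feel(2);go(429.8,221.8,150,60)
L=dict(np.load('side0.npz'));P=pts(L)[210:255,195:240].reshape(-1,3);q=P[(P[:,2]>28)&(P[:,2]<45)];print('side red',cv2.minAreaRect(q[:,:2].astype(np.float32)))"
```

```text
t 20.25 F [ 0.53 -0.16 -2.34] M [-0.028  0.008 -0.04 ] pos [429.07 220.9  267.15] foot 163.3 w 22.6
t 20.25 pos [429.  221.  267.1] yawY 60.0 tilt [-0. -0. -1.] w 22.6 F [ 0.12 -0.46 -2.42] M [0. 0. 0.]
 shift_tool [117.1   1.1   0.3] world [   0.8    0.8 -117.1]
 twist rad -0.001
 shift_tool after twist [117.1   1.1   0.3]
side red ((447.1611633300781, 242.42050170898438), (126.91851043701172, 68.3753662109375), 53.224796295166016)
```

>>> servo_tool --series '[[[0.018,0.001,0],0],[[0.018,0,0],0],[[0.018,0,0],0],[[0.018,0,0],0],[[0.018,0,0],0],[[0.018,0,0],0],[[0.018,0,0],0],[[0.015,0,0],0],[[0.008,0,0],0],[[0,0,0],0]]'

```text
time_s: 21.25
position: [428.9, 221.8, 117.4]
ee_rot: [0.41, 1.533, -0.412]
wrist_force: [-0.1, -0.8, -1.5]
grip_width: 22.3
```

>>> servo_tool --series '[[[0.002,0,0],0],[[0.002,0,0],0],[[0.001,0,0],0],[[0.001,0,0],0],[[0,0,0],0],[[0,0,0],0]]'

```text
time_s: 21.85
position: [429.4, 222.1, 112.3]
ee_rot: [0.411, 1.531, -0.41]
wrist_force: [-0.1, -0.3, -2.7]
grip_width: 22.5
```

```bash
python3 -c "
from h import *
feel(4)"
```

```text
t 22.05 F [ 0.36 -0.34 -2.23] M [-0.002  0.024 -0.044] pos [429.37 222.15 112.28] foot 8.5 w 22.2
```

>>> servo_tool --series '[[[0.001,0,0],0],[[0.001,0,0],0],[[0.001,0,0],0],[[0,0,0],0],[[0,0,0],0]]'

```text
time_s: 22.55
position: [429.3, 222.1, 109.1]
ee_rot: [0.41, 1.532, -0.411]
wrist_force: [0.4, 0.3, -1.9]
grip_width: 22.4
```

```bash
python3 -c "
from h import *
feel(4)"
```

```text
t 22.75 F [-0.22 -0.25 -1.97] M [ 0.015  0.006 -0.018] pos [429.33 222.13 109.2 ] foot 5.4 w 22.3
```

>>> servo_tool --series '[[[0.0007,0,0],0],[[0.0005,0,0],0],[[0,0,0],0],[[0,0,0],0]]'

```text
time_s: 23.15
position: [429.3, 222.1, 108.0]
ee_rot: [0.411, 1.532, -0.411]
wrist_force: [0.4, -0.4, -1.8]
grip_width: 22.6
```

```bash
python3 -c "
from h import *
feel(4)"
```

```text
t 23.35 F [-0.05 -0.05 -2.51] M [-0.027 -0.005  0.005] pos [429.33 222.12 108.  ] foot 4.2 w 22.4
```

>>> servo_tool --series '[[[0.0005,0,0],0],[[0.0003,0,0],0],[[0,0,0],0],[[0,0,0],0]]'

```text
time_s: 23.75
position: [429.6, 222.3, 107.8]
ee_rot: [0.411, 1.531, -0.41]
wrist_force: [-0.9, -0.5, 4.8]
grip_width: 22.6
```

```bash
python3 -c "
from h import *
feel(4)"
```

```text
t 23.95 F [-0.94 -0.38  5.33] M [-0.189  0.265  0.012] pos [429.58 222.24 107.75] foot 4.0 w 22.7
```

The plunger is on the cup floor. I'll ease off a little, open the jaws, and rise straight up.

>>> servo_tool --series '[[[-0.0004,0,0],0],[[0,0,0],0]]'

```text
time_s: 24.15
position: [429.5, 222.2, 107.8]
ee_rot: [0.411, 1.531, -0.41]
wrist_force: [0.4, -0.6, 2.9]
grip_width: 22.5
```

>>> servo_tool --series '[[[0,0,0],0],[[0,0,0],0],[[0,0,0],0],[[0,0,0],0],[[0,0,0],0],[[0,0,0],0]]' --claw 0.05

```text
time_s: 24.75
position: [429.3, 222.1, 107.6]
ee_rot: [0.41, 1.532, -0.411]
wrist_force: [-0.4, -0.8, 0.3]
grip_width: 50.0
```

>>> servo_tool --series '[[[-0.01,0,0],0],[[-0.02,0,0],0],[[-0.03,0,0],0],[[-0.04,0,0],0],[[-0.04,0,0],0],[[-0.02,0,0],0],[[0,0.03,0],0],[[0,0.04,0],0],[[0,0.04,0],0],[[0,0.04,0],0]]'

```text
time_s: 25.75
position: [504.9, 353.1, 268.7]
ee_rot: [0.411, 1.531, -0.41]
wrist_force: [0.4, 0.1, 0.7]
grip_width: 50.1
```

>>> servo_tool --series '[[[0,0.04,0],0],[[0,0.04,0],0],[[0,0.04,0],0],[[0,0,0],0],[[0,0,0],0],[[0,0,0],0],[[0,0,0],0]]'

```text
time_s: 26.45
position: [564.4, 454.5, 268.5]
ee_rot: [0.411, 1.531, -0.412]
wrist_force: [-0.4, 0.3, 0.1]
grip_width: 50.4
```

Run:
```python
from h import *
feel(1);im=robot.get_image("side");t=robot.get_image("top");P=pts(im)
Pt=pts(t)
for n,p in(("side",P),("top",Pt)):
    q=p.reshape(-1,3);q=q[(np.hypot(q[:,0]-429.6,q[:,1]-222)<50)&(q[:,2]>108)&(q[:,2]<145)]
    print(n,len(q),q.mean(0).round(1) if len(q) else "",q.max(0).round(1) if len(q) else "")
cv2.imwrite("pics/end.png",np.vstack([cv2.resize(im["frame"][150:400,150:480],(600,300)),cv2.resize(t["frame"][130:380,100:480],(600,300))]))
```

```text
t 26.5 F [ 0.32 -0.08  1.09] M [-0.022  0.024  0.025] pos [564.39 454.68 268.55] foot 164.7 w 50.0
side 117 [428.4 216.2 123.9] [441.7 233.  135.1]
top 150 [429.4 220.8 130. ] [441.8 235.  138. ]
```

View pics/end.png

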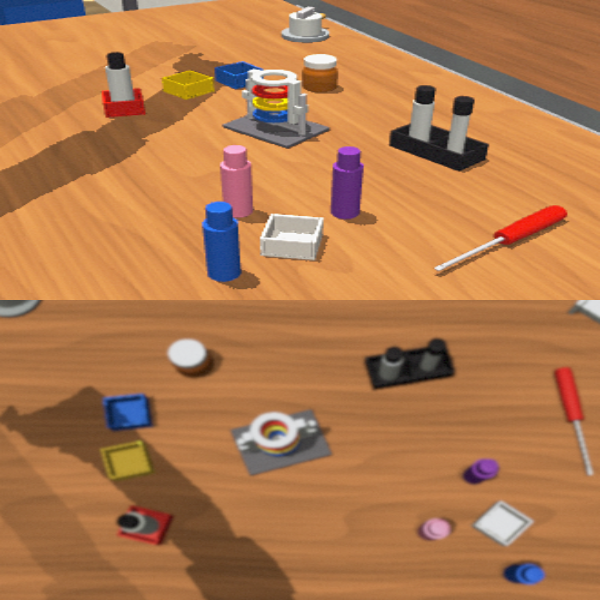

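The plunger stands upright in the red cup, at (118,85) in the side view. The holder is empty at (292,237), and everything else is where it was. Handing in.

```bash
python3 -c "
from bench import robot
print(robot.sign_off())"
```

```text
the job is handed in; nothing more can be done
None
```

The plunger from the white holder now stands upright in the red cup, released, and the job is handed in after about 26.5 s. `sign_off` reports no verdict.

- **Gauging:** it passed the plain top ring with no contact that I could feel. It then stopped on the red ring with its foot at about 95 mm, which fits the 33 mm body I measured in the side image.
- **Pressing:** I held it at about 8.2 N for over half a second. No reading I took was above that, though forces were only sampled at the ends of moves and during pauses.
- **Setting down:** I lifted it straight out and lowered it onto the cup floor, where it touched with about 7.5 N, and released it there.
- **Last checks:** the final images show the head within a few mm of the red cup's centre. The holder is empty, the gripper is well clear, and the spare plungers, screwdriver and jar look unmoved.
- **Disagreements:** the two cameras differed by about 2 mm on the ring's position, so I aimed midway, corrected by the grasp. A side-camera check of the red cup's position gave a clearly wrong outline, so I ignored it and used the top view.

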